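# Unstack the dental materials onto the colour-coded tray

## Robot

A 6-joint arm with a two-finger parallel gripper is mounted at the origin on the work surface. World frame = base frame: x ahead of the robot, y to its left, z up, the work surface at z = 0. Lengths are in m, angles in degrees, forces in N, time in s.
With the tool pointing down it reaches from about 0.35 to 0.875 m from the base axis. Payload 4.2 kg.
Tool frame: the origin (TCP) lies midway between the tips of the shut fingers; the grasp point (between the pads) lies 19 mm behind it; z points along the fingers, y is the line along which they close (so a half turn about z gives the same grasp; the last joint's range is limited). The gripper opens to 87 mm and grips with 3 to 60 N. Pads are 19 mm wide; open, the fingers measure 117 mm over their backs; the gripper's body (75 mm by 190 mm) begins 51 mm behind the grasp point.
Start: joints at [-54.798, 22.042, 0.453, 0, -68.411, -14.817], TCP at [0.218, -0.586, 0.223] pointing down, gripper open.
Joint ranges: [-179.83, 179.83], [-69.29, 118.12], [-61.27, 80.66], [-181.25, 117.63], [-171.15, -9.14], [-177.46, 177.46]. Speed limits (degrees/s): [159.86, 159.86, 180, 180, 180, 180].

## Interface

Orientations are given as a 3x3 rotation matrix whose columns are the frame's x, y, z axes.
In Python, from station import * gives the robot as it stands. The module is installed in compiled form; this text tells all that it offers.
- The arm moves only by the tool servo_tool, never from a script. Its argument "deltas" is a list of rows, each an object of numbers: "tx", "ty", "tz": the shift along the tool's x, y, z in mm; "ax", "ay", "az": the turn, a rotation vector about the tool's x, y, z in rad; "claw": the finger opening in mm, from 0 to 87. In form: [{"tx": .., "ty": .., "tz": .., "ax": .., "ay": .., "az": .., "claw": ..}, ...]. A call has 1 to 12 rows; each row is the pose to reach, as a shift and turn from the pose commanded when the call began, along the tool's axes at that moment; what a row does not reach only later rows make up. A row lasts 1/12 s, in which the tool goes at most 41.7 mm and 7.16 degrees, less where a joint would pass 70% of its speed; a pose out of reach is approached as far as the arm can. A call with a gripper value outside its range is refused whole. The fingers move at their own pace and stop on an object; the grip force is fixed at half the most. Time passes only in rows, so rows that repeat a pose let the fingers close. It gives the time, the measured TCP pose, the force, the opening and the grip force at its end, in the units of the state.
- sense(): the state, without advancing time (a new reading comes with each control period).
- capture(name): name is "scene" or "side" or "wrist"; returns the picture (480x640x3 uint8, blue, green, red); there is no depth.
- calibration(name): a dict with "fx", "fy", "cx", "cy" (pixels), "cam_to_world" (4x4, takes a point from camera to world coordinates); the wrist camera has in their place "hand_eye" (4x4, takes a point from camera to tool coordinates, whose origin is the TCP and whose axes are the flange's). Camera axes: x right, y down, z forward; pixel columns grow to the right and rows downward; lengths in m; the calibration is good to about 2 mm. A picture is of the moment at which its call begins: read the wrist's pose just before it. calibration takes no time and is no camera call.
- finish_job(): hands the job in; it is judged then, once.
Trained networks look in the newest picture that a camera, given by its name, has taken for a name from the list of things; names that differ only in an ending like _2 or _b are one class to them, and where a whole thing is asked for, a point or a joint stands for the part that bears it (a point fixed in the world has none). Each returns a list of dicts, best first, with "confidence" (0 to 1); they miss things now and then, are a little off and sometimes report something else, mostly with a low value. They report only what shows in the picture. A call takes as long as a camera call.
- recognise(label, camera): "xyz" ([x, y, z] in m, in the coordinates of the camera as it stood for that picture, good to about 4 mm: the middle of the surface that is visible of it).
- trace(label, camera): "mask" (480x640 bool, what is visible of it).
The state is a dict: "time_s": time; "joints": joint angles; "joint_velocities": joint speeds; "effort": joint torques, N m; "tcp_pos": TCP position; "ee_rot": TCP orientation; "wrist_force": force on the tool from outside, world axes, zero at the start; "moment": the same for the moment, N m; "gripper_width": opening from 0.0 (shut) to 1.0 (fully open); "gripper_force": force on a finger pad.
Only numpy, scipy, OpenCV 4.12 (cv2) and the standard library are available. Lean on these libraries where they do the work, as an engineer would, in place of code of your own. Each camera call takes 0.05 s, during which the arm holds its last target. There are 200 camera calls.

## Task

Take the two stacks apart and set every item upright on the tray mat of its own colour (cap or lid colour), fully within the mat. Move both tall bottles first, to the back row, and only when both stand there move the tubs to the front row. Set things down without dropping them or knocking anything over, and leave the handpiece and the glass dish where they are.

Things in the scene. Friction and masses are not known exactly. Their poses are not given: they have to be found in the camera images.
- bottle_green: small amber glass bottle with a paper label and a green cap, loose, 85 mm tall (all sizes here in mm), about 0.13 kg; at the start it stands on one of the two tubs, either one. Glass body 40 diameter from the underside to 50 up, neck 30 diameter, green cap 36 diameter from 54 to 85 up, well gripped by the cap from above. Origin: centre of its underside; z up along the bottle; yaw means nothing
- bottle_blue: small amber glass bottle with a paper label and a blue cap, loose, 85 mm tall (all sizes here in mm), about 0.13 kg; at the start it stands on one of the two tubs, either one. Glass body 40 diameter from the underside to 50 up, neck 30 diameter, blue cap 36 diameter from 54 to 85 up, well gripped by the cap from above. Origin: centre of its underside; z up along the bottle; yaw means nothing
- tub_yellow: round white putty tub with a yellow lid, loose, closed and solid, 40 mm tall (all sizes here in mm), about 0.22 kg; at the start it stands on the table with a bottle on its lid. White body 58 diameter to 26 up, yellow lid 60 diameter from 26 to 40 up. Origin: centre of its underside; z up; yaw means nothing
- tub_red: round white putty tub with a red lid, loose, closed and solid, 40 mm tall (all sizes here in mm), about 0.22 kg; at the start it stands on the table with a bottle on its lid. White body 58 diameter to 26 up, red lid 60 diameter from 26 to 40 up. Origin: centre of its underside; z up; yaw means nothing
- mat_green: flat round green mat, 64 mm diameter, 3 mm thick (all sizes here in mm), fixed on the ivory tray (270 x 280, 8 thick, fixed on the table, turned up to 0.2 rad), one of the two mats in the tray's back row (farther from the robot). Mat centres are about 130 apart (never under 110). Origin: centre of its underside, so its top, where things stand, is 3 above the origin; z up
- mat_blue: flat round blue mat, 64 mm diameter, 3 mm thick (all sizes here in mm), fixed on the ivory tray (270 x 280, 8 thick, fixed on the table, turned up to 0.2 rad), one of the two mats in the tray's back row (farther from the robot). Mat centres are about 130 apart (never under 110). Origin: centre of its underside, so its top, where things stand, is 3 above the origin; z up
- mat_yellow: flat round yellow mat, 84 mm diameter, 3 mm thick (all sizes here in mm), fixed on the ivory tray (270 x 280, 8 thick, fixed on the table, turned up to 0.2 rad), one of the two mats in the tray's front row (nearer to the robot). Mat centres are about 130 apart (never under 110). Origin: centre of its underside, so its top, where things stand, is 3 above the origin; z up
- mat_red: flat round red mat, 84 mm diameter, 3 mm thick (all sizes here in mm), fixed on the ivory tray (270 x 280, 8 thick, fixed on the table, turned up to 0.2 rad), one of the two mats in the tray's front row (nearer to the robot). Mat centres are about 130 apart (never under 110). Origin: centre of its underside, so its top, where things stand, is 3 above the origin; z up
- handpiece: bystander: silver dental handpiece lying on the table between the two stacks, loose, 165 mm long, 19 mm thick; origin: middle of its underside, x along it
- dish: bystander: small clear waisted glass dish standing on the table beyond the stacks, loose, 34 mm diameter, 30 mm tall; origin: centre of its underside

How it is judged (in metres and radians):
On the way, in this order (a step that is already met when the one before it is completed fails the run):
1. both bottles stand released on the mats of their cap colours (horizontal distance between bottle_green and mat_green below 0.014 m and z of bottle_green in the frame of mat_green between -0.002 and 0.008 m and angle between each of bottle_green, bottle_blue's own z axis and vertical below 0.12 rad and horizontal distance between bottle_blue and mat_blue below 0.014 m and z of bottle_blue in the frame of mat_blue between -0.002 and 0.008 m and linear speed of each of bottle_green, bottle_blue below 0.03 m/s and contact force between each of bottle_green, bottle_blue and the fingers below 0.05 N), for 0.2 s.
2. both tubs stand released on the mats of their lid colours (horizontal distance between bottle_green and mat_green below 0.014 m and z of bottle_green in the frame of mat_green between -0.002 and 0.008 m and angle between each of bottle_green, bottle_blue, tub_yellow, tub_red's own z axis and vertical below 0.12 rad and horizontal distance between bottle_blue and mat_blue below 0.014 m and z of bottle_blue in the frame of mat_blue between -0.002 and 0.008 m and horizontal distance between tub_yellow and mat_yellow below 0.014 m and z of tub_yellow in the frame of mat_yellow between -0.002 and 0.008 m and horizontal distance between tub_red and mat_red below 0.014 m and z of tub_red in the frame of mat_red between -0.002 and 0.008 m and linear speed of each of tub_yellow, tub_red below 0.03 m/s and contact force between each of tub_yellow, tub_red and the fingers below 0.05 N), for 0.2 s.
At the end, for the whole second after the job is handed in: Each bottle and each tub stands on the mat of its own colour, its centre within 14 mm of the mat's centre, its underside on the mat's top (within about 5 mm), upright within 0.12 rad, released and at rest (under 0.03 m/s); handpiece and dish within 30 mm of where they started (horizontal distance between bottle_green and mat_green below 0.014 m and z of bottle_green in the frame of mat_green between -0.002 and 0.008 m and angle between each of bottle_green, bottle_blue, tub_yellow, tub_red's own z axis and vertical below 0.12 rad and horizontal distance between bottle_blue and mat_blue below 0.014 m and z of bottle_blue in the frame of mat_blue between -0.002 and 0.008 m and horizontal distance between tub_yellow and mat_yellow below 0.014 m and z of tub_yellow in the frame of mat_yellow between -0.002 and 0.008 m and horizontal distance between tub_red and mat_red below 0.014 m and z of tub_red in the frame of mat_red between -0.002 and 0.008 m and linear speed of each of bottle_green, bottle_blue, tub_yellow, tub_red below 0.03 m/s and distance of each of handpiece, dish from where it was at the start of the episode below 0.03 m); the robot touches nothing.
It fails at once if a tub was moved from its place before both bottles stood on their mats (distance of any of tub_yellow, tub_red from where it was at the start of the episode above 0.05 m and not ((horizontal distance between bottle_green and mat_green below 0.014 m and z of bottle_green in the frame of mat_green between -0.002 and 0.008 m and angle between bottle_green's own z axis and vertical below 0.12 rad) and (horizontal distance between bottle_blue and mat_blue below 0.014 m and z of bottle_blue in the frame of mat_blue between -0.002 and 0.008 m and angle between bottle_blue's own z axis and vertical below 0.12 rad))).
It fails at once if a bottle or a tub was tipped over (angle between any of bottle_green, bottle_blue, tub_yellow, tub_red's own z axis and vertical above 0.7 rad).
It fails at once if a bottle or a tub was dropped (fell freely faster than 0.6 m/s, about 20 mm) ((contact force between bottle_green and anything else below 0.005 N and linear speed of bottle_green above 0.6 m/s) or (contact force between bottle_blue and anything else below 0.005 N and linear speed of bottle_blue above 0.6 m/s) or (contact force between tub_yellow and anything else below 0.005 N and linear speed of tub_yellow above 0.6 m/s) or (contact force between tub_red and anything else below 0.005 N and linear speed of tub_red above 0.6 m/s)).
It fails at once if the handpiece or the dish was disturbed (moved more than 30 mm) (distance of any of handpiece, dish from where it was at the start of the episode above 0.03 m).
It also fails if it takes over 123 s, if anything falls off the work surface, if the arm or the gripper's body presses on something with over 40 N, if the wrist force passes 120 N, or if a joint passes its speed limit or range.

## Working session

There is one attempt and no reset: what is moved stays moved. The work goes in short steps, Python scripts to look and compute and a tool call to move; the robot and the scene stay as the last step left them, time stands still between calls to the robot, and variables do not carry over. Pictures are saved under pics/ and viewed, at most 14 in all, crops included, and the job is handed in when it is done.

Besides the shell and the picture viewer there is one more tool, called after "Call:" as name([rows], argument=value, ...), one row to a line, values as JSON. servo_tool: Moves the arm, as the interface text tells. Its arguments: {"type":"object","properties":{"deltas":{"type":"array","items":{"type":"object","properties":{"tx":{"type":"number"},"ty":{"type":"number"},"tz":{"type":"number"},"ax":{"type":"number"},"ay":{"type":"number"},"az":{"type":"number"},"claw":{"type":"number"}}}}},"required":["deltas"]}

```bash
mkdir -p pics
cat > h.py <<'E'
from station import *
import numpy as np, cv2
def T(cam):
    c=calibration(cam)
    if cam!='wrist': return np.array(c['cam_to_world'])
    s=sense(); M=np.eye(4); M[:3,:3]=s['ee_rot']; M[:3,3]=s['tcp_pos']
    return M@np.array(c['hand_eye'])
def ray(cam,u,v,z,M=None):
    c=calibration(cam); M=T(cam) if M is None else M
    d=M[:3,:3]@np.array([(u-c['cx'])/c['fx'],(v-c['cy'])/c['fy'],1]); o=M[:3,3]
    return o+d*(z-o[2])/d[2]
def loc(label,cam,M=None):
    M=T(cam) if M is None else M
    return [(np.round((M@np.r_[r['xyz'],1])[:3],4),round(r['confidence'],2)) for r in recognise(label,cam)[:2]]
E
python3 - <<'E'
from h import *
a=capture('scene');b=capture('side');
cv2.imwrite('pics/scene.png',a);cv2.imwrite('pics/side.png',b)
s=sense();print(s)
for n in ['bottle_green','bottle_blue','tub_yellow','tub_red','mat_green','mat_blue','mat_yellow','mat_red','handpiece','dish']:
    print(n,[loc(n,c) for c in('scene','side')])
for c in('scene','side','wrist'): print(calibration(c))
E
```

```text
{'time_s': 0.1, 'joints': array([-5.47978750e+01,  2.20871884e+01,  3.88022376e-01, -2.32257280e-02,
       -6.84106454e+01, -1.48156772e+01]), 'joint_velocities': array([-0.03215712, -0.04967305,  0.14694903,  0.08777514,  0.0843028 ,
       -0.03430816]), 'effort': array([-3.24540661e-04, -3.91690099e+01,  1.87933445e+01,  4.23186824e+00,
        1.34156473e-02, -6.80809990e-05]), 'tcp_pos': array([ 0.21753497, -0.5853587 ,  0.22156845]), 'ee_rot': array([[-9.37416435e-01, -3.48209410e-01, -7.96818531e-04],
       [-3.48210298e-01,  9.37414747e-01,  1.78333525e-03],
       [ 1.25975329e-04,  1.94918819e-03, -9.99998092e-01]]), 'wrist_force': array([-0.37764603,  0.32562315, -0.42077864]), 'moment': array([ 0.01041504, -0.04855772, -0.00971145]), 'gripper_force': 0.0, 'gripper_width': 1.0014843095358106}
bottle_green [[], [(array([0.4684, 0.3482, 0.1082]), 0.62)]]
bottle_blue [[(array([0.5007, 0.0833, 0.0859]), 0.93), (array([ 0.4557, -0.3031,  0.01  ]), 0.68)], [(array([0.487 , 0.1046, 0.0916]), 0.9)]]
tub_yellow [[(array([0.493 , 0.309 , 0.0251]), 0.96)], [(array([0.4654, 0.3477, 
[... 1381 characters left out ...]
ray([[-0.95140928, -0.1793529 ,  0.25030564,  0.40905268],
       [-0.30739635,  0.60098626, -0.73778249,  0.55569821],
       [-0.01810682, -0.77887615, -0.62691633,  0.51518145],
       [ 0.        ,  0.        ,  0.        ,  1.        ]])}
{'fx': 431.8129608486662, 'fy': 431.8129608486662, 'cx': 316.24640127236285, 'cy': 243.47425741021388, 'hand_eye': array([[ 1.33318526e-04, -9.65854670e-01, -2.59084424e-01,
         6.99385081e-02],
       [ 9.99999990e-01,  1.17677061e-04,  7.58810011e-05,
        -1.14258795e-03],
       [-4.28017256e-05, -2.59084432e-01,  9.65854676e-01,
        -1.61917890e-01],
       [ 0.00000000e+00,  0.00000000e+00,  0.00000000e+00,
         1.00000000e+00]])}
```

View pics/scene.png

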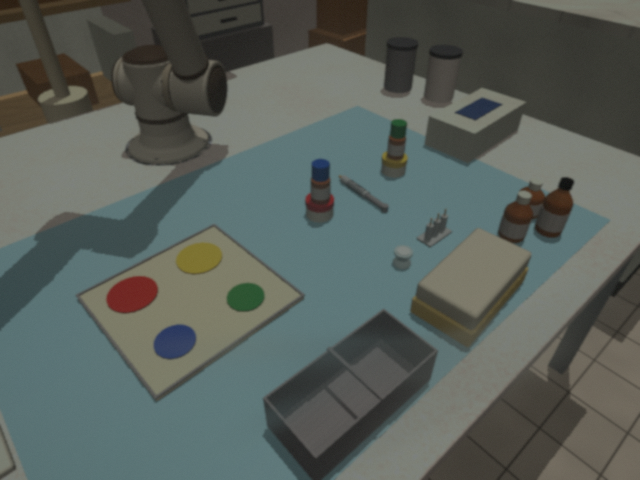

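View pics/side.png

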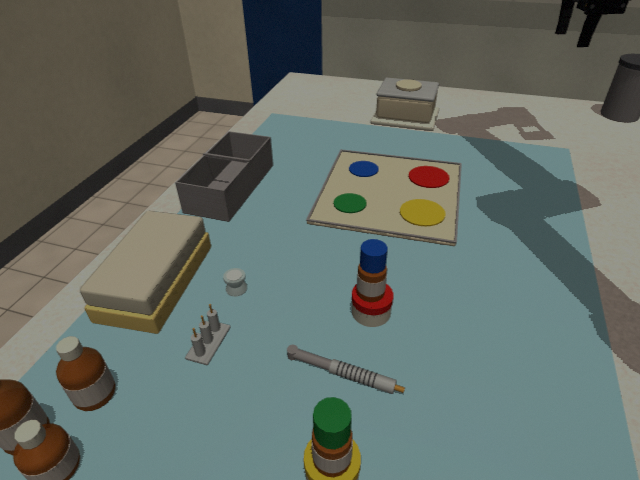

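The scene view shows the green-cap bottle on the yellow tub (397,145) and the blue-cap bottle on the red tub (320,185). The mats are at green (245,297), blue (175,342), yellow (199,258) and red (132,294), and the handpiece lies between the stacks at (362,192). The side view agrees: blue cap (373,256), green cap (332,423), handpiece (345,370), dish (235,281).

Run:
```python
from h import *
H={'green':(45,85),'blue':(108,130),'yellow':(20,34),'red':(0,6)}
for cam,pts in {'scene':dict(mat_green=(245,297),mat_blue=(175,342),mat_yellow=(199,258),mat_red=(132,294),cap_green=(397,130),cap_blue=(320,170)),
 'side':dict(mat_green=(350,203),mat_blue=(363,169),mat_yellow=(422,212),mat_red=(429,177),cap_green=(332,423),cap_blue=(373,256))}.items():
    im=cv2.imread(f'pics/{cam}.png'); hsv=cv2.cvtColor(im,cv2.COLOR_BGR2HSV)
    for n,(u,v) in pts.items():
        lo,hi=H[n.split('_')[1]]
        m=cv2.inRange(hsv,(lo,150,40),(hi,255,255))
        k,l,st,ce=cv2.connectedComponentsWithStats(m)
        i=l[v,u]
        if not i: print(cam,n,hsv[v,u]);continue
        x,y,w,h,a=st[i]; c=ce[i] if 'mat' in n else (x+w/2-.5,y+h/2-.5)
        print(cam,n,a,np.round(c,1),np.round(ray(cam,*c,0.011 if 'mat' in n else 0.1095),4))
im=cv2.imread('pics/scene.png')
for cam in('scene','side'):
    capture(cam)
    for n in('handpiece','dish'):
        ms=trace(n,cam)
        if ms:
            p=np.argwhere(ms[0]['mask'])[:,::-1].astype(np.float32); b=cv2.boxPoints(cv2.minAreaRect(p))
            print(cam,n,[np.round(ray(cam,*q,0.01)[:2],3) for q in b])
```

```text
scene mat_green [ 65 120  83]
scene mat_blue [112 119  94]
scene mat_yellow 907 [198.4 257.9] [ 0.4525 -0.1744  0.011 ]
scene mat_red 1296 [131.8 294. ] [ 0.4576 -0.3049  0.011 ]
scene cap_green [66 93 52]
scene cap_blue [108 117  61]
side mat_green 472 [349.5 202.9] [ 0.5816 -0.1572  0.011 ]
side mat_blue 352 [363.1 168.6] [ 0.5865 -0.2908  0.011 ]
side mat_yellow 956 [422.  212.3] [ 0.4443 -0.1658  0.011 ]
side mat_red 700 [428.5 176.4] [ 0.449  -0.2972  0.011 ]
side cap_green 1575 [331.5 423. ] [0.4721 0.3379 0.1095]
side cap_blue 746 [373.  255.5] [0.4864 0.0929 0.1095]
scene handpiece [array([0.428, 0.195]), array([0.414, 0.223]), array([0.576, 0.21 ]), array([0.586, 0.184])]
scene dish [array([0.438, 0.347]), array([0.297, 0.518]), array([0.338, 0.548]), array([0.473, 0.374])]
side handpiece [array([0.573, 0.212]), array([0.575, 0.188]), array([0.413, 0.206]), array([0.416, 0.228])]
side dish [array([0.731, 0.081]), array([0.7  , 0.067]), array([0.67 , 0.123]), array([0.699, 0.136])]
```

Call:
servo_tool([
  {"tx":-15,"ty":11,"tz":-2,"az":0.02},
  {"tx":-48,"ty":35,"tz":-6,"az":0.06},
  {"tx":-85,"ty":63,"tz":-8,"az":0.1},
  {"tx":-120,"ty":89,"tz":-10,"az":0.14},
  {"tx":-155,"ty":115,"tz":-14,"az":0.18},
  {"tx":-190,"ty":141,"tz":-18,"az":0.22},
  {"tx":-225,"ty":167,"tz":-22,"az":0.26},
  {"tx":-260,"ty":193,"tz":-26,"az":0.3},
  {"tx":-295,"ty":219,"tz":-28,"az":0.34},
  {"tx":-325,"ty":240,"tz":-28,"az":0.356},
  {"tx":-341,"ty":252,"tz":-28,"az":0.356},
  {"tx":-341,"ty":252,"tz":-28,"az":0.356},
])

```text
schema error: expected keys tx, ty, tz, ax, ay, az, claw
```

```bash
cat >> h.py <<'E'
H={'green':(40,85),'blue':(100,130),'yellow':(18,36),'red':(0,8)}
def blobs(col,im,smin=110,amin=400):
    "colour blobs: (area, centroid, contour)"
    hsv=cv2.cvtColor(im,cv2.COLOR_BGR2HSV); lo,hi=H[col]
    m=cv2.inRange(hsv,(lo,smin,25),(hi,255,255))
    if col=='red': m|=cv2.inRange(hsv,(172,smin,25),(180,255,255))
    m=cv2.morphologyEx(m,cv2.MORPH_OPEN,np.ones((3,3)))
    k,l,st,ce=cv2.connectedComponentsWithStats(m)
    return [(int(st[i,4]),ce[i],st[i,:4],l==i) for i in sorted(range(1,k),key=lambda i:-st[i,4]) if st[i,4]>=amin]
def look(name,z,cols=('green','blue','yellow','red'),show=True):
    M=T('wrist'); im=capture('wrist'); cv2.imwrite(f'pics/{name}.png',im)
    s=sense(); print(s['time_s'],np.round(s['tcp_pos'],4),np.round(s['ee_rot'],3).tolist())
    for c in cols:
        for a,ce,bb,m in blobs(c,im)[:3]: print(c,a,np.round(ce,1),bb,[np.round(ray('wrist',*ce,zz,M)[:2],4) for zz in z])
    return im,M
E
python3 - <<'E'
from h import *
im,M=look('w1',[0.011])
for n in('mat_green','mat_blue','mat_yellow','mat_red'):print(n,loc(n,'wrist',M))
E
```

```text
1.45 [ 0.2177 -0.5858  0.2226] [[-0.937, -0.348, -0.0], [-0.348, 0.937, -0.0], [0.0, -0.0, -1.0]]
yellow 6483 [472.7 410.7] [280 396 360  25] [array([ 0.3542, -0.3694])]
yellow 1663 [563.6 344.6] [537 306  45  77] [array([ 0.2579, -0.3199])]
yellow 1653 [ 68.9 344. ] [ 52 306  44  77] [array([ 0.422 , -0.7631])]
mat_green []
mat_blue []
mat_yellow []
mat_red []
```

View pics/w1.png

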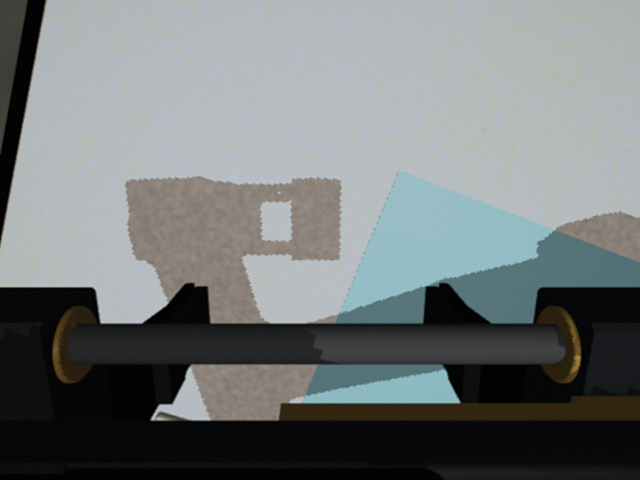

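Call:
servo_tool([
  {"tx":-20,"ty":10,"tz":-4,"ax":0,"ay":0,"az":0.02,"claw":87},
  {"tx":-55,"ty":26,"tz":-10,"ax":0,"ay":0,"az":0.05,"claw":87},
  {"tx":-90,"ty":43,"tz":-16,"ax":0,"ay":0,"az":0.09,"claw":87},
  {"tx":-125,"ty":60,"tz":-22,"ax":0,"ay":0,"az":0.12,"claw":87},
  {"tx":-160,"ty":77,"tz":-28,"ax":0,"ay":0,"az":0.15,"claw":87},
  {"tx":-195,"ty":94,"tz":-34,"ax":0,"ay":0,"az":0.18,"claw":87},
  {"tx":-230,"ty":111,"tz":-40,"ax":0,"ay":0,"az":0.21,"claw":87},
  {"tx":-265,"ty":128,"tz":-46,"ax":0,"ay":0,"az":0.24,"claw":87},
  {"tx":-300,"ty":145,"tz":-52,"ax":0,"ay":0,"az":0.27,"claw":87},
  {"tx":-335,"ty":162,"tz":-58,"ax":0,"ay":0,"az":0.3,"claw":87},
  {"tx":-370,"ty":179,"tz":-64,"ax":0,"ay":0,"az":0.33,"claw":87},
  {"tx":-400,"ty":193,"tz":-70,"ax":0,"ay":0,"az":0.356,"claw":87},
])

```text
time_s: 2.65
tcp_pos: [0.5268, -0.2635, 0.2931]
ee_rot: [[-1.0, 0.001, 0.001], [0.001, 1.0, -0.0], [-0.001, -0.0, -1.0]]
wrist_force: [0.8, -0.0, 0.5]
gripper_width: 1.003
gripper_force: 0.0
```

Call:
servo_tool([
  {"tx":-20,"ty":0,"tz":-5,"ax":0,"ay":0,"az":0,"claw":87},
  {"tx":-40,"ty":5,"tz":-8,"ax":0,"ay":0,"az":0,"claw":87},
  {"tx":-49,"ty":5,"tz":-8,"ax":0,"ay":0,"az":0,"claw":87},
  {"tx":-49,"ty":5,"tz":-8,"ax":0,"ay":0,"az":0,"claw":87},
  {"tx":-49,"ty":5,"tz":-8,"ax":0,"ay":0,"az":0,"claw":87},
])

```text
time_s: 3.07
tcp_pos: [0.5739, -0.2607, 0.2997]
ee_rot: [[-1.0, 0.0, -0.002], [0.0, 1.0, 0.001], [0.002, 0.001, -1.0]]
wrist_force: [-0.4, 0.3, -0.3]
gripper_width: 0.999
gripper_force: 0.0
```

Run:
```python
from h import *
im,M=look('w2',[0.011])
for n in('mat_green','mat_blue','mat_yellow','mat_red'):print(n,loc(n,'wrist',M))
```

```text
3.1167 [ 0.5734 -0.261   0.3   ] [[-1.0, 0.001, -0.002], [0.001, 1.0, 0.0], [0.002, 0.0, -1.0]]
green 2721 [408.9 207.6] [380 179  59  58] [array([ 0.5854, -0.1634])]
blue 2722 [282.6 211.9] [254 183  59  59] [array([ 0.59  , -0.2971])]
yellow 6824 [471.6 410.7] [280 396 360  25] [array([ 0.8331, -0.0743])]
yellow 6212 [407.8  67.6] [365  22  86  92] [array([ 0.4473, -0.1721])]
yellow 1694 [ 68.9 344.6] [ 51 306  46  78] [array([ 0.745 , -0.5463])]
red 6102 [273.1  73. ] [231  28  85  91] [array([ 0.4522, -0.3035])]
mat_green [(array([ 0.5844, -0.1631,  0.0105]), 0.95)]
mat_blue [(array([ 0.5893, -0.2973,  0.0123]), 0.57)]
mat_yellow [(array([ 0.4502, -0.1755,  0.0122]), 0.9)]
mat_red [(array([ 0.5913, -0.2978,  0.0128]), 0.68), (array([ 0.4545, -0.3029,  0.0104]), 0.58)]
```

View pics/w2.png

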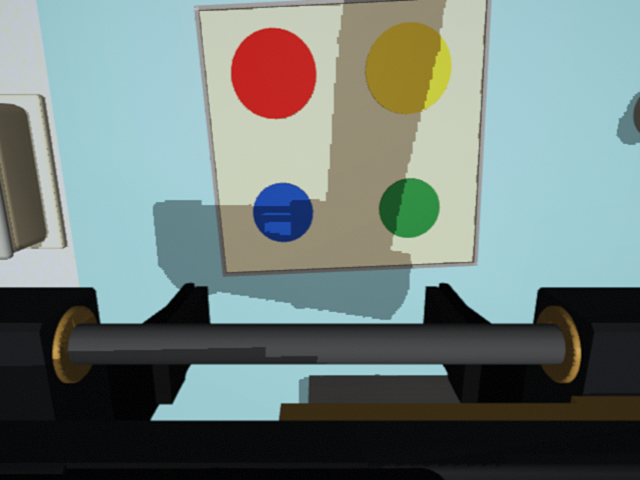

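Clean view of the four mats: red (273,73), yellow (408,68), blue (283,212), green (409,208). Next I'll hover beside the blue-cap stack.

Call:
servo_tool([
  {"tx":2,"ty":17,"tz":1,"ax":0,"ay":0,"az":0,"claw":87},
  {"tx":7,"ty":52,"tz":4,"ax":0,"ay":0,"az":0,"claw":87},
  {"tx":12,"ty":90,"tz":8,"ax":0,"ay":0,"az":0,"claw":87},
  {"tx":17,"ty":128,"tz":11,"ax":0,"ay":0,"az":0,"claw":87},
  {"tx":23,"ty":166,"tz":14,"ax":0,"ay":0,"az":0,"claw":87},
  {"tx":28,"ty":204,"tz":17,"ax":0,"ay":0,"az":0,"claw":87},
  {"tx":33,"ty":242,"tz":20,"ax":0,"ay":0,"az":0,"claw":87},
  {"tx":38,"ty":280,"tz":24,"ax":0,"ay":0,"az":0,"claw":87},
  {"tx":43,"ty":318,"tz":27,"ax":0,"ay":0,"az":0,"claw":87},
  {"tx":48,"ty":345,"tz":30,"ax":0,"ay":0,"az":0,"claw":87},
  {"tx":48,"ty":351,"tz":30,"ax":0,"ay":0,"az":0,"claw":87},
  {"tx":48,"ty":351,"tz":30,"ax":0,"ay":0,"az":0,"claw":87},
])

```text
time_s: 4.32
tcp_pos: [0.5261, 0.0915, 0.2708]
ee_rot: [[-1.0, -0.003, 0.0], [-0.003, 1.0, 0.0], [-0.0, 0.0, -1.0]]
wrist_force: [0.2, 0.2, 0.4]
gripper_width: 0.995
gripper_force: 0.0
```

Run:
```python
from h import *
im,M=look('w3',[0.125,0.1095,0.04])
for n in('bottle_blue','tub_red','handpiece'):print(n,loc(n,'wrist',M))
```

```text
4.3667 [0.5263 0.0904 0.2709] [[-1.0, -0.001, 0.0], [-0.001, 1.0, -0.0], [-0.0, -0.0, -1.0]]
green 2902 [ 67.8 257.7] [ 37 229  63  59] [array([ 0.5506, -0.0941]), array([ 0.5553, -0.1034]), array([ 0.5766, -0.1452])]
green 996 [628. 155.] [613 131  27  47] [array([0.4744, 0.3086]), array([0.4753, 0.3196]), array([0.4794, 0.3689])]
blue 1977 [316.4 175.4] [292 150  49  52] [array([0.4892, 0.0908]), array([0.4909, 0.0908]), array([0.4983, 0.0908])]
yellow 6712 [472.9 410.8] [281 396 359  25] [array([0.6814, 0.2202]), array([0.6928, 0.2268]), array([0.7436, 0.256 ])]
yellow 6266 [ 38.8 116.9] [ 0 71 83 92] [array([ 0.45  , -0.0992]), array([ 0.4497, -0.1088]), array([ 0.4482, -0.1516])]
yellow 1936 [573.  148.1] [549 116  66  68] [array([0.4698, 0.2694]), array([0.4705, 0.2784]), array([0.4735, 0.3188])]
red 1308 [317.6 148.2] [285 129  65  52] [array([0.4704, 0.0916]), array([0.4711, 0.0916]), array([0.4742, 0.0918])]
bottle_blue [(array([0.4865, 0.0939, 0.1252]), 0.98), (array([ 0.5855, -0.161 ,  0.0111]), 0.48)]
tub_red [(array([0.4737, 0.093 , 0.0417]), 0.97)]
handpiece [(array([0.4912, 0.2079, 0.0087]), 0.88)]
```

View pics/w3.png

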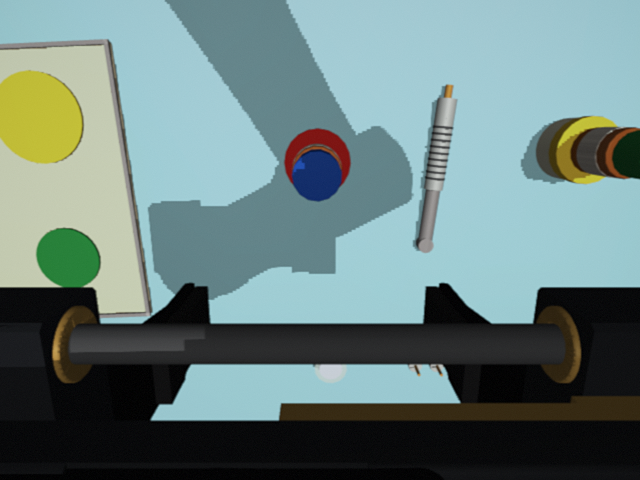

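The blue cap is at (316,176) on the red tub, with the handpiece at (435,170) well clear. Cap axis is about (0.490, 0.091).

Call:
servo_tool([
  {"tx":18,"ty":0,"tz":5,"ax":0,"ay":0,"az":0,"claw":87},
  {"tx":36,"ty":0,"tz":25,"ax":0,"ay":0,"az":0,"claw":87},
  {"tx":36,"ty":0,"tz":55,"ax":0,"ay":0,"az":0,"claw":87},
  {"tx":36,"ty":0,"tz":85,"ax":0,"ay":0,"az":0,"claw":87},
  {"tx":36,"ty":0,"tz":115,"ax":0,"ay":0,"az":0,"claw":87},
  {"tx":36,"ty":0,"tz":140,"ax":0,"ay":0,"az":0,"claw":87},
  {"tx":36,"ty":0,"tz":160,"ax":0,"ay":0,"az":0,"claw":87},
  {"tx":36,"ty":0,"tz":172,"ax":0,"ay":0,"az":0,"claw":87},
  {"tx":36,"ty":0,"tz":175,"ax":0,"ay":0,"az":0,"claw":87},
  {"tx":36,"ty":0,"tz":175,"ax":0,"ay":0,"az":0,"claw":87},
  {"tx":36,"ty":0,"tz":175,"ax":0,"ay":0,"az":0,"claw":70},
  {"tx":36,"ty":0,"tz":175,"ax":0,"ay":0,"az":0,"claw":50},
])

```text
time_s: 5.52
tcp_pos: [0.4915, 0.0904, 0.0968]
ee_rot: [[-1.0, 0.001, 0.002], [0.001, 1.0, 0.001], [-0.002, 0.001, -1.0]]
wrist_force: [-0.2, -1.0, 0.7]
gripper_width: 0.919
gripper_force: 0.0
```

Call:
servo_tool([
  {"tx":0,"ty":0,"tz":0,"ax":0,"ay":0,"az":0,"claw":40},
  {"tx":0,"ty":0,"tz":0,"ax":0,"ay":0,"az":0,"claw":30},
  {"tx":0,"ty":0,"tz":0,"ax":0,"ay":0,"az":0,"claw":30},
  {"tx":0,"ty":0,"tz":0,"ax":0,"ay":0,"az":0,"claw":30},
  {"tx":0,"ty":0,"tz":0,"ax":0,"ay":0,"az":0,"claw":30},
  {"tx":0,"ty":0,"tz":0,"ax":0,"ay":0,"az":0,"claw":30},
])

```text
time_s: 6.02
tcp_pos: [0.4905, 0.0905, 0.0956]
ee_rot: [[-1.0, 0.0, 0.0], [0.0, 1.0, 0.0], [-0.0, 0.0, -1.0]]
wrist_force: [0.2, 0.6, 0.2]
gripper_width: 0.474
gripper_force: 0.0
```

Call:
servo_tool([
  {"tx":0,"ty":0,"tz":0,"ax":0,"ay":0,"az":0,"claw":30},
  {"tx":0,"ty":0,"tz":0,"ax":0,"ay":0,"az":0,"claw":30},
  {"tx":0,"ty":0,"tz":0,"ax":0,"ay":0,"az":0,"claw":30},
  {"tx":0,"ty":0,"tz":0,"ax":0,"ay":0,"az":0,"claw":30},
])

```text
time_s: 6.35
tcp_pos: [0.4906, 0.0905, 0.0955]
ee_rot: [[-1.0, 0.0, 0.0], [0.0, 1.0, 0.0], [-0.0, 0.0, -1.0]]
wrist_force: [0.6, -0.2, -0.7]
gripper_width: 0.41
gripper_force: 29.9
```

Call:
servo_tool([
  {"tx":0,"ty":0,"tz":-5,"ax":0,"ay":0,"az":0,"claw":30},
  {"tx":0,"ty":0,"tz":-20,"ax":0,"ay":0,"az":0,"claw":30},
  {"tx":0,"ty":0,"tz":-40,"ax":0,"ay":0,"az":0,"claw":30},
  {"tx":0,"ty":-5,"tz":-55,"ax":0,"ay":0,"az":0,"claw":30},
  {"tx":-5,"ty":-20,"tz":-60,"ax":0,"ay":0,"az":0,"claw":30},
  {"tx":-12,"ty":-45,"tz":-60,"ax":0,"ay":0,"az":0,"claw":30},
  {"tx":-20,"ty":-75,"tz":-60,"ax":0,"ay":0,"az":0,"claw":30},
  {"tx":-28,"ty":-107,"tz":-60,"ax":0,"ay":0,"az":0,"claw":30},
  {"tx":-36,"ty":-139,"tz":-60,"ax":0,"ay":0,"az":0,"claw":30},
  {"tx":-44,"ty":-171,"tz":-60,"ax":0,"ay":0,"az":0,"claw":30},
  {"tx":-52,"ty":-203,"tz":-60,"ax":0,"ay":0,"az":0,"claw":30},
  {"tx":-60,"ty":-235,"tz":-60,"ax":0,"ay":0,"az":0,"claw":30},
])

```text
time_s: 7.35
tcp_pos: [0.5503, -0.1462, 0.1556]
ee_rot: [[-1.0, 0.0, -0.001], [0.0, 1.0, 0.0], [0.001, 0.0, -1.0]]
wrist_force: [0.7, 1.7, -2.0]
gripper_width: 0.405
gripper_force: 29.9
```

Call:
servo_tool([
  {"tx":-8,"ty":-32,"tz":0,"ax":0,"ay":0,"az":0,"claw":30},
  {"tx":-16,"ty":-64,"tz":0,"ax":0,"ay":0,"az":0,"claw":30},
  {"tx":-24,"ty":-94,"tz":0,"ax":0,"ay":0,"az":0,"claw":30},
  {"tx":-31,"ty":-120,"tz":0,"ax":0,"ay":0,"az":0,"claw":30},
  {"tx":-36,"ty":-140,"tz":0,"ax":0,"ay":0,"az":0,"claw":30},
  {"tx":-40,"ty":-151,"tz":0,"ax":0,"ay":0,"az":0,"claw":30},
  {"tx":-40,"ty":-153,"tz":5,"ax":0,"ay":0,"az":0,"claw":30},
  {"tx":-40,"ty":-153,"tz":20,"ax":0,"ay":0,"az":0,"claw":30},
  {"tx":-40,"ty":-153,"tz":40,"ax":0,"ay":0,"az":0,"claw":30},
  {"tx":-40,"ty":-153,"tz":60,"ax":0,"ay":0,"az":0,"claw":30},
  {"tx":-40,"ty":-153,"tz":75,"ax":0,"ay":0,"az":0,"claw":30},
  {"tx":-40,"ty":-153,"tz":78,"ax":0,"ay":0,"az":0,"claw":30},
])

```text
time_s: 8.35
tcp_pos: [0.5879, -0.2953, 0.0739]
ee_rot: [[-1.0, -0.0, -0.007], [-0.0, 1.0, 0.003], [0.007, 0.003, -1.0]]
wrist_force: [-1.5, 0.7, -1.7]
gripper_width: 0.405
gripper_force: 29.9
```

Run:
```python
from h import *
s=sense();print(np.round(s['tcp_pos'],4),s['wrist_force'],s['gripper_width'])
c=capture('side');cv2.imwrite('pics/s4.png',cv2.resize(c[60:280,240:540],None,fx=2.5,fy=2.5))
```

```text
[ 0.5879 -0.2953  0.0739] [-1.5345497   0.66041075 -1.6612215 ] 0.40474905350220225
```

View pics/s4.png

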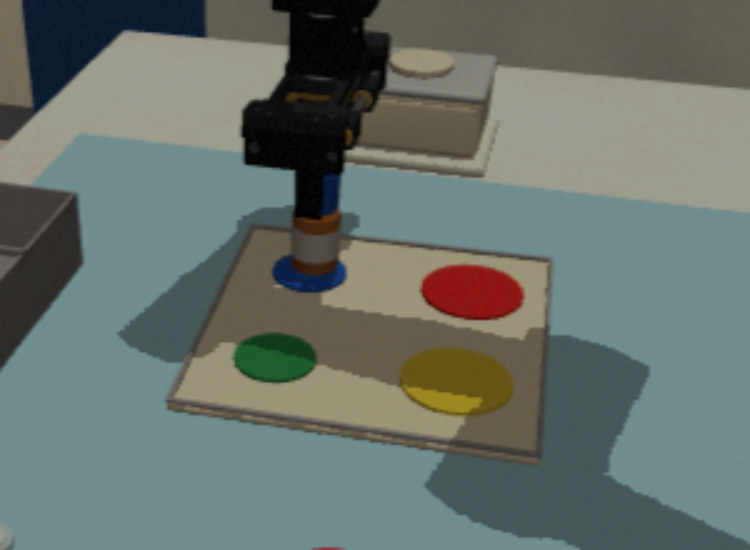

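The crop shows the bottle upright, hanging just above the blue mat (305,270).

Call:
servo_tool([
  {"tx":0,"ty":0,"tz":2,"ax":0,"ay":0,"az":0,"claw":30},
  {"tx":0,"ty":0,"tz":4,"ax":0,"ay":0,"az":0,"claw":30},
  {"tx":0,"ty":0,"tz":6,"ax":0,"ay":0,"az":0,"claw":30},
  {"tx":0,"ty":0,"tz":8,"ax":0,"ay":0,"az":0,"claw":30},
  {"tx":0,"ty":0,"tz":8,"ax":0,"ay":0,"az":0,"claw":30},
  {"tx":0,"ty":0,"tz":8,"ax":0,"ay":0,"az":0,"claw":30},
])

```text
time_s: 8.9
tcp_pos: [0.5905, -0.2976, 0.0698]
ee_rot: [[-1.0, 0.0, 0.0], [0.0, 1.0, -0.0], [-0.0, -0.0, -1.0]]
wrist_force: [-0.7, 0.0, -1.0]
gripper_width: 0.408
gripper_force: 29.9
```

Call:
servo_tool([
  {"tx":0,"ty":0,"tz":1,"ax":0,"ay":0,"az":0,"claw":30},
  {"tx":0,"ty":0,"tz":2,"ax":0,"ay":0,"az":0,"claw":30},
  {"tx":0,"ty":0,"tz":3,"ax":0,"ay":0,"az":0,"claw":30},
  {"tx":0,"ty":0,"tz":3,"ax":0,"ay":0,"az":0,"claw":30},
  {"tx":0,"ty":0,"tz":3,"ax":0,"ay":0,"az":0,"claw":30},
])

```text
time_s: 9.32
tcp_pos: [0.5905, -0.2977, 0.0667]
ee_rot: [[-1.0, 0.0, 0.0], [0.0, 1.0, -0.0], [-0.0, -0.0, -1.0]]
wrist_force: [-0.5, -0.0, -0.7]
gripper_width: 0.402
gripper_force: 29.9
```

Call:
servo_tool([
  {"tx":0,"ty":0,"tz":0.5,"ax":0,"ay":0,"az":0,"claw":30},
  {"tx":0,"ty":0,"tz":1,"ax":0,"ay":0,"az":0,"claw":30},
  {"tx":0,"ty":0,"tz":1,"ax":0,"ay":0,"az":0,"claw":30},
])

```text
time_s: 9.57
tcp_pos: [0.5908, -0.2977, 0.0666]
ee_rot: [[-1.0, -0.0, 0.001], [-0.0, 1.0, -0.001], [-0.001, -0.001, -1.0]]
wrist_force: [-1.3, 1.6, 4.2]
gripper_width: 0.405
gripper_force: 29.9
```

Call:
servo_tool([
  {"tx":0,"ty":0,"tz":0,"ax":0,"ay":0,"az":0,"claw":37},
  {"tx":0,"ty":0,"tz":0,"ax":0,"ay":0,"az":0,"claw":45},
  {"tx":0,"ty":0,"tz":0,"ax":0,"ay":0,"az":0,"claw":60},
  {"tx":0,"ty":0,"tz":0,"ax":0,"ay":0,"az":0,"claw":70},
  {"tx":0,"ty":0,"tz":0,"ax":0,"ay":0,"az":0,"claw":87},
  {"tx":0,"ty":0,"tz":0,"ax":0,"ay":0,"az":0,"claw":87},
  {"tx":0,"ty":0,"tz":-10,"ax":0,"ay":0,"az":0,"claw":87},
  {"tx":0,"ty":0,"tz":-30,"ax":0,"ay":0,"az":0,"claw":87},
  {"tx":0,"ty":0,"tz":-60,"ax":0,"ay":0,"az":0,"claw":87},
  {"tx":0,"ty":0,"tz":-100,"ax":0,"ay":0,"az":0,"claw":87},
  {"tx":0,"ty":0,"tz":-140,"ax":0,"ay":0,"az":0,"claw":87},
  {"tx":0,"ty":0,"tz":-170,"ax":0,"ay":0,"az":0,"claw":87},
])

```text
time_s: 10.57
tcp_pos: [0.5911, -0.2982, 0.2405]
ee_rot: [[-1.0, -0.0, 0.005], [-0.0, 1.0, -0.002], [-0.005, -0.002, -1.0]]
wrist_force: [1.1, 0.5, 1.3]
gripper_width: 0.997
gripper_force: 0.0
```

Call:
servo_tool([
  {"tx":2,"ty":18,"tz":-10,"ax":0,"ay":0,"az":0,"claw":87},
  {"tx":6,"ty":52,"tz":-20,"ax":0,"ay":0,"az":0,"claw":87},
  {"tx":10,"ty":90,"tz":-30,"ax":0,"ay":0,"az":0,"claw":87},
  {"tx":15,"ty":130,"tz":-34,"ax":0,"ay":0,"az":0,"claw":87},
  {"tx":20,"ty":170,"tz":-34,"ax":0,"ay":0,"az":0,"claw":87},
  {"tx":25,"ty":210,"tz":-34,"ax":0,"ay":0,"az":0,"claw":87},
  {"tx":30,"ty":250,"tz":-34,"ax":0,"ay":0,"az":0,"claw":87},
  {"tx":35,"ty":290,"tz":-34,"ax":0,"ay":0,"az":0,"claw":87},
  {"tx":40,"ty":330,"tz":-34,"ax":0,"ay":0,"az":0,"claw":87},
  {"tx":45,"ty":370,"tz":-34,"ax":0,"ay":0,"az":0,"claw":87},
  {"tx":50,"ty":410,"tz":-34,"ax":0,"ay":0,"az":0,"claw":87},
  {"tx":55,"ty":450,"tz":-34,"ax":0,"ay":0,"az":0,"claw":87},
])

```text
time_s: 11.57
tcp_pos: [0.5349, 0.1542, 0.2708]
ee_rot: [[-1.0, 0.0, 0.002], [0.0, 1.0, 0.001], [-0.002, 0.001, -1.0]]
wrist_force: [1.1, 0.1, -0.4]
gripper_width: 1.0
gripper_force: 0.0
```

Call:
servo_tool([
  {"tx":5,"ty":40,"tz":0,"ax":0,"ay":0,"az":0,"claw":87},
  {"tx":10,"ty":80,"tz":0,"ax":0,"ay":0,"az":0,"claw":87},
  {"tx":14,"ty":115,"tz":0,"ax":0,"ay":0,"az":0,"claw":87},
  {"tx":18,"ty":145,"tz":0,"ax":0,"ay":0,"az":0,"claw":87},
  {"tx":20,"ty":165,"tz":0,"ax":0,"ay":0,"az":0,"claw":87},
  {"tx":20,"ty":173,"tz":0,"ax":0,"ay":0,"az":0,"claw":87},
  {"tx":20,"ty":173,"tz":0,"ax":0,"ay":0,"az":0,"claw":87},
  {"tx":20,"ty":173,"tz":0,"ax":0,"ay":0,"az":0,"claw":87},
  {"tx":20,"ty":173,"tz":0,"ax":0,"ay":0,"az":0,"claw":87},
])

```text
time_s: 12.32
tcp_pos: [0.5157, 0.3242, 0.27]
ee_rot: [[-1.0, 0.001, 0.0], [0.001, 1.0, -0.0], [-0.0, -0.0, -1.0]]
wrist_force: [-0.3, -0.3, -0.8]
gripper_width: 1.004
gripper_force: 0.0
```

Run:
```python
from h import *
im,M=look('w4',[0.125,0.04],('green','yellow','red'))
for n in('bottle_green','tub_yellow'):print(n,loc(n,'wrist',M))
```

```text
12.3667 [0.5158 0.3241 0.27  ] [[-1.0, 0.002, 0.0], [0.002, 1.0, -0.0], [-0.0, -0.0, -1.0]]
green 1956 [333.5 169.3] [310 144  49  51] [array([0.4744, 0.3356]), array([0.4823, 0.3389])]
yellow 6716 [472.7 410.8] [280 396 360  25] [array([0.6708, 0.4517]), array([0.7331, 0.4872])]
yellow 1723 [ 69.2 344.3] [ 52 306  44  78] [array([0.6102, 0.1293]), array([0.6557, 0.0755])]
yellow 1694 [563.4 344.6] [537 306  45  77] [array([0.6108, 0.5173]), array([0.6564, 0.571 ])]
red 3799 [ 62.8 173.1] [ 27 141  73  66] [array([0.4769, 0.1447]), array([0.4854, 0.0952])]
bottle_green [(array([0.4737, 0.3371, 0.1213]), 0.97)]
tub_yellow [(array([0.4627, 0.3212, 0.039 ]), 0.75)]
```

View pics/w4.png

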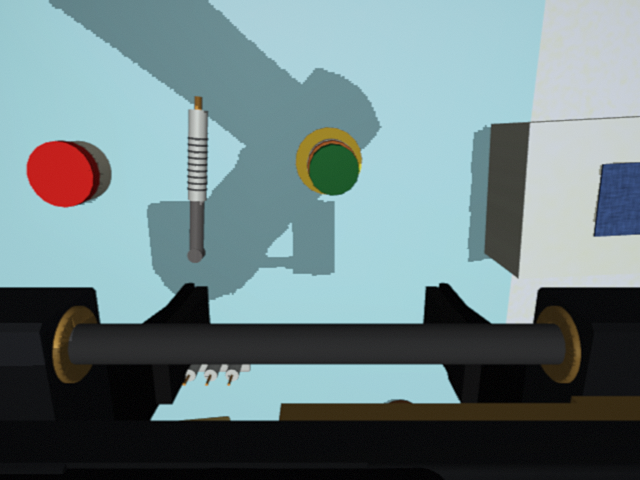

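The green cap is at (334,169) on the yellow tub, and the red tub stands undisturbed at (63,173). I'll descend and grip.

Call:
servo_tool([
  {"tx":20,"ty":6,"tz":5,"ax":0,"ay":0,"az":0,"claw":87},
  {"tx":41,"ty":11,"tz":25,"ax":0,"ay":0,"az":0,"claw":87},
  {"tx":41,"ty":11,"tz":55,"ax":0,"ay":0,"az":0,"claw":87},
  {"tx":41,"ty":11,"tz":85,"ax":0,"ay":0,"az":0,"claw":87},
  {"tx":41,"ty":11,"tz":115,"ax":0,"ay":0,"az":0,"claw":87},
  {"tx":41,"ty":11,"tz":140,"ax":0,"ay":0,"az":0,"claw":87},
  {"tx":41,"ty":11,"tz":160,"ax":0,"ay":0,"az":0,"claw":87},
  {"tx":41,"ty":11,"tz":171,"ax":0,"ay":0,"az":0,"claw":87},
  {"tx":41,"ty":11,"tz":174,"ax":0,"ay":0,"az":0,"claw":87},
  {"tx":41,"ty":11,"tz":174,"ax":0,"ay":0,"az":0,"claw":87},
  {"tx":41,"ty":11,"tz":174,"ax":0,"ay":0,"az":0,"claw":70},
  {"tx":41,"ty":11,"tz":174,"ax":0,"ay":0,"az":0,"claw":50},
])

```text
time_s: 13.47
tcp_pos: [0.4754, 0.3372, 0.0972]
ee_rot: [[-1.0, 0.0, 0.002], [0.0, 1.0, 0.002], [-0.002, 0.002, -1.0]]
wrist_force: [0.1, 0.2, -0.7]
gripper_width: 0.918
gripper_force: 0.0
```

Call:
servo_tool([
  {"tx":0,"ty":0,"tz":0,"ax":0,"ay":0,"az":0,"claw":40},
  {"tx":0,"ty":0,"tz":0,"ax":0,"ay":0,"az":0,"claw":30},
  {"tx":0,"ty":0,"tz":0,"ax":0,"ay":0,"az":0,"claw":30},
  {"tx":0,"ty":0,"tz":0,"ax":0,"ay":0,"az":0,"claw":30},
  {"tx":0,"ty":0,"tz":0,"ax":0,"ay":0,"az":0,"claw":30},
  {"tx":0,"ty":0,"tz":0,"ax":0,"ay":0,"az":0,"claw":30},
  {"tx":0,"ty":0,"tz":0,"ax":0,"ay":0,"az":0,"claw":30},
  {"tx":0,"ty":0,"tz":0,"ax":0,"ay":0,"az":0,"claw":30},
  {"tx":0,"ty":0,"tz":0,"ax":0,"ay":0,"az":0,"claw":30},
  {"tx":0,"ty":0,"tz":0,"ax":0,"ay":0,"az":0,"claw":30},
  {"tx":0,"ty":0,"tz":0,"ax":0,"ay":0,"az":0,"claw":30},
])

```text
time_s: 14.38
tcp_pos: [0.4746, 0.3365, 0.0956]
ee_rot: [[-1.0, 0.0, 0.0], [0.0, 1.0, 0.0], [-0.0, 0.0, -1.0]]
wrist_force: [0.3, 0.0, -0.1]
gripper_width: 0.408
gripper_force: 30.0
```

Call:
servo_tool([
  {"tx":0,"ty":0,"tz":-5,"ax":0,"ay":0,"az":0,"claw":30},
  {"tx":0,"ty":0,"tz":-20,"ax":0,"ay":0,"az":0,"claw":30},
  {"tx":0,"ty":0,"tz":-40,"ax":0,"ay":0,"az":0,"claw":30},
  {"tx":-1,"ty":-5,"tz":-55,"ax":0,"ay":0,"az":0,"claw":30},
  {"tx":-4,"ty":-20,"tz":-60,"ax":0,"ay":0,"az":0,"claw":30},
  {"tx":-10,"ty":-45,"tz":-60,"ax":0,"ay":0,"az":0,"claw":30},
  {"tx":-17,"ty":-77,"tz":-60,"ax":0,"ay":0,"az":0,"claw":30},
  {"tx":-24,"ty":-110,"tz":-60,"ax":0,"ay":0,"az":0,"claw":30},
  {"tx":-32,"ty":-145,"tz":-60,"ax":0,"ay":0,"az":0,"claw":30},
  {"tx":-40,"ty":-180,"tz":-60,"ax":0,"ay":0,"az":0,"claw":30},
  {"tx":-48,"ty":-215,"tz":-60,"ax":0,"ay":0,"az":0,"claw":30},
  {"tx":-55,"ty":-250,"tz":-60,"ax":0,"ay":0,"az":0,"claw":30},
])

```text
time_s: 15.38
tcp_pos: [0.5288, 0.0837, 0.155]
ee_rot: [[-1.0, 0.001, -0.001], [0.001, 1.0, -0.0], [0.001, -0.0, -1.0]]
wrist_force: [-0.0, 0.7, -1.1]
gripper_width: 0.41
gripper_force: 30.0
```

Call:
servo_tool([
  {"tx":-8,"ty":-35,"tz":0,"ax":0,"ay":0,"az":0,"claw":30},
  {"tx":-16,"ty":-70,"tz":0,"ax":0,"ay":0,"az":0,"claw":30},
  {"tx":-23,"ty":-105,"tz":0,"ax":0,"ay":0,"az":0,"claw":30},
  {"tx":-31,"ty":-140,"tz":0,"ax":0,"ay":0,"az":0,"claw":30},
  {"tx":-39,"ty":-175,"tz":0,"ax":0,"ay":0,"az":0,"claw":30},
  {"tx":-46,"ty":-207,"tz":0,"ax":0,"ay":0,"az":0,"claw":30},
  {"tx":-51,"ty":-230,"tz":0,"ax":0,"ay":0,"az":0,"claw":30},
  {"tx":-54,"ty":-245,"tz":5,"ax":0,"ay":0,"az":0,"claw":30},
  {"tx":-55,"ty":-250,"tz":20,"ax":0,"ay":0,"az":0,"claw":30},
  {"tx":-55,"ty":-250,"tz":40,"ax":0,"ay":0,"az":0,"claw":30},
  {"tx":-55,"ty":-250,"tz":60,"ax":0,"ay":0,"az":0,"claw":30},
  {"tx":-55,"ty":-250,"tz":74,"ax":0,"ay":0,"az":0,"claw":30},
])

```text
time_s: 16.38
tcp_pos: [0.582, -0.1646, 0.079]
ee_rot: [[-1.0, 0.002, -0.004], [0.002, 1.0, 0.001], [0.004, 0.001, -1.0]]
wrist_force: [-0.2, 0.4, -1.5]
gripper_width: 0.408
gripper_force: 30.0
```

Call:
servo_tool([
  {"tx":0,"ty":0,"tz":4,"ax":0,"ay":0,"az":0,"claw":30},
  {"tx":0,"ty":0,"tz":8,"ax":0,"ay":0,"az":0,"claw":30},
  {"tx":0,"ty":0,"tz":10,"ax":0,"ay":0,"az":0,"claw":30},
  {"tx":0,"ty":0,"tz":11,"ax":0,"ay":0,"az":0,"claw":30},
  {"tx":0,"ty":0,"tz":12,"ax":0,"ay":0,"az":0,"claw":30},
  {"tx":0,"ty":0,"tz":13,"ax":0,"ay":0,"az":0,"claw":30},
  {"tx":0,"ty":0,"tz":14,"ax":0,"ay":0,"az":0,"claw":30},
  {"tx":0,"ty":0,"tz":14,"ax":0,"ay":0,"az":0,"claw":30},
  {"tx":0,"ty":0,"tz":14,"ax":0,"ay":0,"az":0,"claw":30},
])

```text
time_s: 17.13
tcp_pos: [0.5846, -0.1635, 0.0678]
ee_rot: [[-1.0, 0.0, 0.0], [0.0, 1.0, -0.0], [-0.0, -0.0, -1.0]]
wrist_force: [-0.7, 0.6, -1.2]
gripper_width: 0.41
gripper_force: 30.0
```

Call:
servo_tool([
  {"tx":0,"ty":0,"tz":1,"ax":0,"ay":0,"az":0,"claw":30},
  {"tx":0,"ty":0,"tz":1.5,"ax":0,"ay":0,"az":0,"claw":30},
  {"tx":0,"ty":0,"tz":1.5,"ax":0,"ay":0,"az":0,"claw":30},
  {"tx":0,"ty":0,"tz":1.5,"ax":0,"ay":0,"az":0,"claw":30},
])

```text
time_s: 17.47
tcp_pos: [0.5847, -0.1636, 0.0665]
ee_rot: [[-1.0, -0.0, 0.001], [-0.0, 1.0, -0.0], [-0.001, -0.0, -1.0]]
wrist_force: [-0.3, 0.4, 0.8]
gripper_width: 0.403
gripper_force: 30.0
```

Call:
servo_tool([
  {"tx":0,"ty":0,"tz":0,"ax":0,"ay":0,"az":0,"claw":37},
  {"tx":0,"ty":0,"tz":0,"ax":0,"ay":0,"az":0,"claw":45},
  {"tx":0,"ty":0,"tz":0,"ax":0,"ay":0,"az":0,"claw":60},
  {"tx":0,"ty":0,"tz":0,"ax":0,"ay":0,"az":0,"claw":70},
  {"tx":0,"ty":0,"tz":0,"ax":0,"ay":0,"az":0,"claw":87},
  {"tx":0,"ty":0,"tz":0,"ax":0,"ay":0,"az":0,"claw":87},
  {"tx":0,"ty":0,"tz":-10,"ax":0,"ay":0,"az":0,"claw":87},
  {"tx":0,"ty":0,"tz":-30,"ax":0,"ay":0,"az":0,"claw":87},
  {"tx":0,"ty":0,"tz":-60,"ax":0,"ay":0,"az":0,"claw":87},
  {"tx":0,"ty":0,"tz":-100,"ax":0,"ay":0,"az":0,"claw":87},
  {"tx":0,"ty":0,"tz":-140,"ax":0,"ay":0,"az":0,"claw":87},
  {"tx":-5,"ty":-15,"tz":-170,"ax":0,"ay":0,"az":0,"claw":87},
])

```text
time_s: 18.47
tcp_pos: [0.5897, -0.1775, 0.2412]
ee_rot: [[-1.0, -0.002, 0.005], [-0.002, 1.0, -0.001], [-0.005, -0.001, -1.0]]
wrist_force: [1.0, -0.8, 1.0]
gripper_width: 0.992
gripper_force: 0.0
```

Call:
servo_tool([
  {"tx":-10,"ty":-20,"tz":-30,"ax":0,"ay":0,"az":0,"claw":87},
  {"tx":-20,"ty":-40,"tz":-55,"ax":0,"ay":0,"az":0,"claw":87},
  {"tx":-30,"ty":-52,"tz":-64,"ax":0,"ay":0,"az":0,"claw":87},
  {"tx":-30,"ty":-52,"tz":-64,"ax":0,"ay":0,"az":0,"claw":87},
  {"tx":-30,"ty":-52,"tz":-64,"ax":0,"ay":0,"az":0,"claw":87},
  {"tx":-30,"ty":-52,"tz":-64,"ax":0,"ay":0,"az":0,"claw":87},
])

```text
time_s: 18.97
tcp_pos: [0.6186, -0.2301, 0.2991]
ee_rot: [[-1.0, 0.0, -0.002], [0.0, 1.0, 0.001], [0.002, 0.001, -1.0]]
wrist_force: [-0.1, 0.5, 0.4]
gripper_width: 1.001
gripper_force: 0.0
```

Run:
```python
from h import *
im,M=look('w5',[0.096,0.011])
cv2.imwrite('pics/w5c.png',im[:300])
for n in('bottle_green','bottle_blue'):print(n,loc(n,'wrist',M))
```

```text
19.0167 [ 0.6185 -0.2299  0.299 ] [[-1.0, -0.0, -0.002], [-0.0, 1.0, 0.001], [0.002, 0.001, -1.0]]
green 2582 [384.6 166.7] [352 135  64  61] [array([ 0.5801, -0.1736]), array([ 0.5873, -0.1602])]
blue 2708 [248.7 171.6] [217 139  66  62] [array([ 0.5842, -0.2873]), array([ 0.5923, -0.3004])]
yellow 6733 [472.7 410.8] [280 396 360  25] [array([ 0.8155, -0.078 ]), array([ 0.8775, -0.0424])]
yellow 4932 [377.9  28.8] [334   0  89  67] [array([ 0.4747, -0.183 ]), array([ 0.4574, -0.1719])]
yellow 1708 [ 69.1 344.3] [ 52 306  44  77] [array([ 0.7437, -0.4612]), array([ 0.789 , -0.5147])]
red 5303 [240.   31.5] [196   0  88  72] [array([ 0.4767, -0.2897]), array([ 0.4598, -0.3034])]
red 401 [634.9  64. ] [629  39  11  49] [array([0.5002, 0.0206]), array([0.4887, 0.0791])]
bottle_green [(array([ 0.5834, -0.1685,  0.0916]), 0.59)]
bottle_blue [(array([ 0.5867, -0.2934,  0.0971]), 0.79)]
```

View pics/w5c.png

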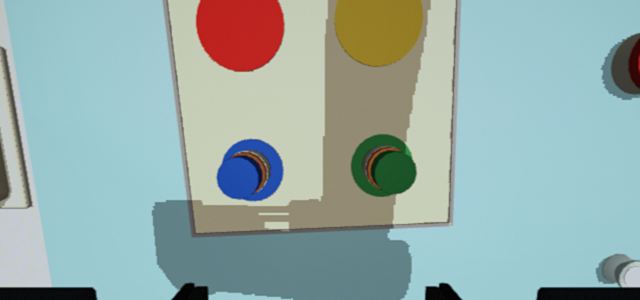

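Both bottles stand upright on their own mats, cap centres near (238,178) and (394,172). Next are the tubs, red first.

Call:
servo_tool([
  {"tx":5,"ty":17,"tz":0,"ax":0,"ay":0,"az":0,"claw":87},
  {"tx":16,"ty":52,"tz":0,"ax":0,"ay":0,"az":0,"claw":87},
  {"tx":27,"ty":88,"tz":5,"ax":0,"ay":0,"az":0,"claw":87},
  {"tx":38,"ty":124,"tz":10,"ax":0,"ay":0,"az":0,"claw":87},
  {"tx":49,"ty":160,"tz":15,"ax":0,"ay":0,"az":0,"claw":87},
  {"tx":60,"ty":196,"tz":20,"ax":0,"ay":0,"az":0,"claw":87},
  {"tx":71,"ty":232,"tz":25,"ax":0,"ay":0,"az":0,"claw":87},
  {"tx":82,"ty":268,"tz":29,"ax":0,"ay":0,"az":0,"claw":87},
  {"tx":92,"ty":300,"tz":29,"ax":0,"ay":0,"az":0,"claw":87},
  {"tx":98,"ty":320,"tz":29,"ax":0,"ay":0,"az":0,"claw":87},
  {"tx":98,"ty":320,"tz":29,"ax":0,"ay":0,"az":0,"claw":87},
  {"tx":98,"ty":320,"tz":29,"ax":0,"ay":0,"az":0,"claw":87},
])

```text
time_s: 20.12
tcp_pos: [0.5207, 0.0905, 0.271]
ee_rot: [[-1.0, -0.003, -0.0], [-0.003, 1.0, -0.0], [0.0, -0.0, -1.0]]
wrist_force: [0.5, 0.1, 0.4]
gripper_width: 1.0
gripper_force: 0.0
```

Run:
```python
from h import *
im,M=look('w6',[0.04],('red','yellow'))
for n in('tub_red','tub_yellow','handpiece'):print(n,loc(n,'wrist',M))
```

```text
20.1667 [0.5211 0.0897 0.271 ] [[-1.0, -0.001, -0.0], [-0.001, 1.0, -0.0], [0.0, -0.0, -1.0]]
red 3370 [318.3 167.8] [286 135  65  66] [array([0.486 , 0.0914])]
yellow 6716 [473.1 410.8] [280 396 360  25] [array([0.738 , 0.2552])]
yellow 6331 [ 40.5 122.8] [ 0 77 85 92] [array([ 0.4477, -0.1524])]
yellow 3914 [585.9 155.5] [549 123  74  67] [array([0.4744, 0.3303])]
tub_red [(array([0.4899, 0.2068, 0.0151]), 0.66), (array([0.4877, 0.091 , 0.042 ]), 0.6)]
tub_yellow [(array([0.4759, 0.3279, 0.0409]), 0.94)]
handpiece [(array([0.4891, 0.206 , 0.014 ]), 0.7)]
```

Call:
servo_tool([
  {"tx":18,"ty":1,"tz":10,"ax":0,"ay":0,"az":0,"claw":87},
  {"tx":35,"ty":1,"tz":30,"ax":0,"ay":0,"az":0,"claw":87},
  {"tx":35,"ty":1,"tz":62,"ax":0,"ay":0,"az":0,"claw":87},
  {"tx":35,"ty":1,"tz":97,"ax":0,"ay":0,"az":0,"claw":87},
  {"tx":35,"ty":1,"tz":132,"ax":0,"ay":0,"az":0,"claw":87},
  {"tx":35,"ty":1,"tz":165,"ax":0,"ay":0,"az":0,"claw":87},
  {"tx":35,"ty":1,"tz":192,"ax":0,"ay":0,"az":0,"claw":87},
  {"tx":35,"ty":1,"tz":215,"ax":0,"ay":0,"az":0,"claw":87},
  {"tx":35,"ty":1,"tz":235,"ax":0,"ay":0,"az":0,"claw":87},
  {"tx":35,"ty":1,"tz":250,"ax":0,"ay":0,"az":0,"claw":87},
  {"tx":35,"ty":1,"tz":257,"ax":0,"ay":0,"az":0,"claw":87},
  {"tx":35,"ty":1,"tz":257,"ax":0,"ay":0,"az":0,"claw":87},
])

```text
time_s: 21.32
tcp_pos: [0.4858, 0.0891, 0.0125]
ee_rot: [[-1.0, 0.002, -0.003], [0.002, 1.0, -0.002], [0.003, -0.002, -1.0]]
wrist_force: [-0.1, 0.1, -0.6]
gripper_width: 0.99
gripper_force: 0.0
```

Call:
servo_tool([
  {"tx":0,"ty":0,"tz":0,"ax":0,"ay":0,"az":0,"claw":75},
  {"tx":0,"ty":0,"tz":0,"ax":0,"ay":0,"az":0,"claw":65},
  {"tx":0,"ty":0,"tz":0,"ax":0,"ay":0,"az":0,"claw":52},
  {"tx":0,"ty":0,"tz":0,"ax":0,"ay":0,"az":0,"claw":52},
  {"tx":0,"ty":0,"tz":0,"ax":0,"ay":0,"az":0,"claw":52},
  {"tx":0,"ty":0,"tz":0,"ax":0,"ay":0,"az":0,"claw":52},
  {"tx":0,"ty":0,"tz":0,"ax":0,"ay":0,"az":0,"claw":52},
  {"tx":0,"ty":0,"tz":0,"ax":0,"ay":0,"az":0,"claw":52},
])

```text
time_s: 21.98
tcp_pos: [0.4872, 0.091, 0.0148]
ee_rot: [[-1.0, -0.0, 0.002], [-0.0, 1.0, 0.001], [-0.002, 0.001, -1.0]]
wrist_force: [-0.6, 0.6, 6.2]
gripper_width: 0.678
gripper_force: 30.0
```

Call:
servo_tool([
  {"tx":0,"ty":0,"tz":-5,"ax":0,"ay":0,"az":0,"claw":52},
  {"tx":0,"ty":0,"tz":-20,"ax":0,"ay":0,"az":0,"claw":52},
  {"tx":0,"ty":0,"tz":-40,"ax":0,"ay":0,"az":0,"claw":52},
  {"tx":1,"ty":-5,"tz":-55,"ax":0,"ay":0,"az":0,"claw":52},
  {"tx":2,"ty":-20,"tz":-60,"ax":0,"ay":0,"az":0,"claw":52},
  {"tx":4,"ty":-45,"tz":-60,"ax":0,"ay":0,"az":0,"claw":52},
  {"tx":7,"ty":-75,"tz":-60,"ax":0,"ay":0,"az":0,"claw":52},
  {"tx":10,"ty":-107,"tz":-60,"ax":0,"ay":0,"az":0,"claw":52},
  {"tx":13,"ty":-139,"tz":-60,"ax":0,"ay":0,"az":0,"claw":52},
  {"tx":16,"ty":-171,"tz":-60,"ax":0,"ay":0,"az":0,"claw":52},
  {"tx":18,"ty":-203,"tz":-60,"ax":0,"ay":0,"az":0,"claw":52},
  {"tx":21,"ty":-235,"tz":-60,"ax":0,"ay":0,"az":0,"claw":52},
])

```text
time_s: 22.98
tcp_pos: [0.464, -0.1461, 0.0735]
ee_rot: [[-1.0, 0.0, -0.002], [0.0, 1.0, 0.0], [0.002, 0.0, -1.0]]
wrist_force: [0.5, -0.2, -2.7]
gripper_width: 0.679
gripper_force: 30.0
```

Call:
servo_tool([
  {"tx":3,"ty":-32,"tz":0,"ax":0,"ay":0,"az":0,"claw":52},
  {"tx":6,"ty":-64,"tz":0,"ax":0,"ay":0,"az":0,"claw":52},
  {"tx":8,"ty":-95,"tz":0,"ax":0,"ay":0,"az":0,"claw":52},
  {"tx":10,"ty":-122,"tz":0,"ax":0,"ay":0,"az":0,"claw":52},
  {"tx":12,"ty":-143,"tz":0,"ax":0,"ay":0,"az":0,"claw":52},
  {"tx":13,"ty":-155,"tz":0,"ax":0,"ay":0,"az":0,"claw":52},
  {"tx":13,"ty":-160,"tz":3,"ax":0,"ay":0,"az":0,"claw":52},
  {"tx":13,"ty":-160,"tz":12,"ax":0,"ay":0,"az":0,"claw":52},
  {"tx":13,"ty":-160,"tz":25,"ax":0,"ay":0,"az":0,"claw":52},
  {"tx":13,"ty":-160,"tz":36,"ax":0,"ay":0,"az":0,"claw":52},
  {"tx":13,"ty":-160,"tz":40,"ax":0,"ay":0,"az":0,"claw":52},
  {"tx":13,"ty":-160,"tz":40,"ax":0,"ay":0,"az":0,"claw":52},
])

```text
time_s: 23.98
tcp_pos: [0.4513, -0.303, 0.0323]
ee_rot: [[-1.0, -0.001, -0.004], [-0.001, 1.0, 0.002], [0.004, 0.002, -1.0]]
wrist_force: [0.4, -0.5, -2.3]
gripper_width: 0.68
gripper_force: 30.0
```

Call:
servo_tool([
  {"tx":0,"ty":0,"tz":2,"ax":0,"ay":0,"az":0,"claw":52},
  {"tx":0,"ty":0,"tz":4,"ax":0,"ay":0,"az":0,"claw":52},
  {"tx":0,"ty":0,"tz":6,"ax":0,"ay":0,"az":0,"claw":52},
  {"tx":0,"ty":0,"tz":7,"ax":0,"ay":0,"az":0,"claw":52},
  {"tx":0,"ty":0,"tz":7,"ax":0,"ay":0,"az":0,"claw":52},
  {"tx":0,"ty":0,"tz":7,"ax":0,"ay":0,"az":0,"claw":52},
])

```text
time_s: 24.48
tcp_pos: [0.4525, -0.3046, 0.0272]
ee_rot: [[-1.0, 0.0, 0.0], [0.0, 1.0, -0.0], [-0.0, -0.0, -1.0]]
wrist_force: [-0.1, -0.9, -3.3]
gripper_width: 0.678
gripper_force: 30.0
```

Call:
servo_tool([
  {"tx":0,"ty":0,"tz":1,"ax":0,"ay":0,"az":0,"claw":52},
  {"tx":0,"ty":0,"tz":1.5,"ax":0,"ay":0,"az":0,"claw":52},
  {"tx":0,"ty":0,"tz":2,"ax":0,"ay":0,"az":0,"claw":52},
  {"tx":0,"ty":0,"tz":2,"ax":0,"ay":0,"az":0,"claw":52},
  {"tx":0,"ty":0,"tz":2,"ax":0,"ay":0,"az":0,"claw":52},
])

```text
time_s: 24.9
tcp_pos: [0.4526, -0.3047, 0.0259]
ee_rot: [[-1.0, 0.0, 0.001], [0.0, 1.0, -0.0], [-0.001, -0.0, -1.0]]
wrist_force: [-1.6, 0.4, 5.1]
gripper_width: 0.681
gripper_force: 30.0
```

Call:
servo_tool([
  {"tx":0,"ty":0,"tz":0,"ax":0,"ay":0,"az":0,"claw":62},
  {"tx":0,"ty":0,"tz":0,"ax":0,"ay":0,"az":0,"claw":70},
  {"tx":0,"ty":0,"tz":0,"ax":0,"ay":0,"az":0,"claw":80},
  {"tx":0,"ty":0,"tz":0,"ax":0,"ay":0,"az":0,"claw":87},
  {"tx":0,"ty":0,"tz":0,"ax":0,"ay":0,"az":0,"claw":87},
  {"tx":0,"ty":0,"tz":-10,"ax":0,"ay":0,"az":0,"claw":87},
  {"tx":0,"ty":0,"tz":-30,"ax":0,"ay":0,"az":0,"claw":87},
  {"tx":0,"ty":0,"tz":-60,"ax":0,"ay":0,"az":0,"claw":87},
  {"tx":0,"ty":0,"tz":-100,"ax":0,"ay":0,"az":0,"claw":87},
  {"tx":0,"ty":0,"tz":-140,"ax":0,"ay":0,"az":0,"claw":87},
  {"tx":0,"ty":10,"tz":-180,"ax":0,"ay":0,"az":0,"claw":87},
  {"tx":-2,"ty":30,"tz":-210,"ax":0,"ay":0,"az":0,"claw":87},
])

```text
time_s: 25.9
tcp_pos: [0.4549, -0.2758, 0.2396]
ee_rot: [[-1.0, 0.002, 0.005], [0.002, 1.0, -0.003], [-0.005, -0.003, -1.0]]
wrist_force: [1.5, -0.0, 0.3]
gripper_width: 0.999
gripper_force: 0.0
```

Call:
servo_tool([
  {"tx":-3,"ty":35,"tz":-15,"ax":0,"ay":0,"az":0,"claw":87},
  {"tx":-6,"ty":75,"tz":-25,"ax":0,"ay":0,"az":0,"claw":87},
  {"tx":-9,"ty":115,"tz":-34,"ax":0,"ay":0,"az":0,"claw":87},
  {"tx":-13,"ty":155,"tz":-34,"ax":0,"ay":0,"az":0,"claw":87},
  {"tx":-17,"ty":195,"tz":-34,"ax":0,"ay":0,"az":0,"claw":87},
  {"tx":-21,"ty":235,"tz":-34,"ax":0,"ay":0,"az":0,"claw":87},
  {"tx":-25,"ty":275,"tz":-34,"ax":0,"ay":0,"az":0,"claw":87},
  {"tx":-29,"ty":315,"tz":-34,"ax":0,"ay":0,"az":0,"claw":87},
  {"tx":-33,"ty":355,"tz":-34,"ax":0,"ay":0,"az":0,"claw":87},
  {"tx":-37,"ty":395,"tz":-34,"ax":0,"ay":0,"az":0,"claw":87},
  {"tx":-41,"ty":435,"tz":-34,"ax":0,"ay":0,"az":0,"claw":87},
  {"tx":-45,"ty":475,"tz":-34,"ax":0,"ay":0,"az":0,"claw":87},
])

```text
time_s: 26.9
tcp_pos: [0.4991, 0.2024, 0.2701]
ee_rot: [[-1.0, -0.0, 0.001], [-0.0, 1.0, 0.001], [-0.001, 0.001, -1.0]]
wrist_force: [0.1, -0.7, 0.1]
gripper_width: 0.997
gripper_force: 0.0
```

Call:
servo_tool([
  {"tx":-4,"ty":40,"tz":0,"ax":0,"ay":0,"az":0,"claw":87},
  {"tx":-8,"ty":80,"tz":0,"ax":0,"ay":0,"az":0,"claw":87},
  {"tx":-10,"ty":110,"tz":0,"ax":0,"ay":0,"az":0,"claw":87},
  {"tx":-10,"ty":127,"tz":0,"ax":0,"ay":0,"az":0,"claw":87},
  {"tx":-10,"ty":132,"tz":0,"ax":0,"ay":0,"az":0,"claw":87},
  {"tx":-10,"ty":132,"tz":0,"ax":0,"ay":0,"az":0,"claw":87},
  {"tx":-10,"ty":132,"tz":0,"ax":0,"ay":0,"az":0,"claw":87},
])

```text
time_s: 27.48
tcp_pos: [0.5094, 0.3314, 0.2693]
ee_rot: [[-1.0, 0.001, -0.0], [0.001, 1.0, -0.0], [0.0, -0.0, -1.0]]
wrist_force: [-0.7, -0.4, 0.4]
gripper_width: 1.0
gripper_force: 0.0
```

Run:
```python
from h import *
im,M=look('w7',[0.04],('red','yellow'))
print(loc('tub_yellow','wrist',M))
```

```text
27.5333 [0.5095 0.331  0.2695] [[-1.0, 0.001, 0.0], [0.001, 1.0, -0.0], [-0.0, -0.0, -1.0]]
yellow 6716 [473.2 410.8] [281 396 359  25] [array([0.726 , 0.4947])]
yellow 3398 [320.3 167.9] [288 135  65  67] [array([0.4746, 0.3342])]
yellow 1709 [ 68.8 344.6] [ 52 306  44  77] [array([0.6494, 0.0827])]
[(array([0.4766, 0.3335, 0.041 ]), 0.97)]
```

Call:
servo_tool([
  {"tx":18,"ty":2,"tz":10,"ax":0,"ay":0,"az":0,"claw":87},
  {"tx":34,"ty":3,"tz":30,"ax":0,"ay":0,"az":0,"claw":87},
  {"tx":34,"ty":3,"tz":62,"ax":0,"ay":0,"az":0,"claw":87},
  {"tx":34,"ty":3,"tz":97,"ax":0,"ay":0,"az":0,"claw":87},
  {"tx":34,"ty":3,"tz":132,"ax":0,"ay":0,"az":0,"claw":87},
  {"tx":34,"ty":3,"tz":165,"ax":0,"ay":0,"az":0,"claw":87},
  {"tx":34,"ty":3,"tz":192,"ax":0,"ay":0,"az":0,"claw":87},
  {"tx":34,"ty":3,"tz":215,"ax":0,"ay":0,"az":0,"claw":87},
  {"tx":34,"ty":3,"tz":235,"ax":0,"ay":0,"az":0,"claw":87},
  {"tx":34,"ty":3,"tz":250,"ax":0,"ay":0,"az":0,"claw":87},
  {"tx":34,"ty":3,"tz":255,"ax":0,"ay":0,"az":0,"claw":87},
  {"tx":34,"ty":3,"tz":255,"ax":0,"ay":0,"az":0,"claw":87},
])

```text
time_s: 28.58
tcp_pos: [0.4754, 0.3338, 0.0133]
ee_rot: [[-1.0, 0.002, -0.002], [0.002, 1.0, -0.002], [0.002, -0.002, -1.0]]
wrist_force: [0.0, 0.6, -0.3]
gripper_width: 0.998
gripper_force: 0.0
```

Call:
servo_tool([
  {"tx":0,"ty":0,"tz":0,"ax":0,"ay":0,"az":0,"claw":75},
  {"tx":0,"ty":0,"tz":0,"ax":0,"ay":0,"az":0,"claw":65},
  {"tx":0,"ty":0,"tz":0,"ax":0,"ay":0,"az":0,"claw":52},
  {"tx":0,"ty":0,"tz":0,"ax":0,"ay":0,"az":0,"claw":52},
  {"tx":0,"ty":0,"tz":0,"ax":0,"ay":0,"az":0,"claw":52},
  {"tx":0,"ty":0,"tz":0,"ax":0,"ay":0,"az":0,"claw":52},
  {"tx":0,"ty":0,"tz":0,"ax":0,"ay":0,"az":0,"claw":52},
  {"tx":0,"ty":0,"tz":0,"ax":0,"ay":0,"az":0,"claw":52},
])

```text
time_s: 29.25
tcp_pos: [0.4757, 0.3356, 0.0147]
ee_rot: [[-1.0, -0.0, 0.0], [-0.0, 1.0, 0.0], [-0.0, 0.0, -1.0]]
wrist_force: [-1.4, -0.9, 5.5]
gripper_width: 0.678
gripper_force: 30.0
```

Call:
servo_tool([
  {"tx":0,"ty":0,"tz":-5,"ax":0,"ay":0,"az":0,"claw":52},
  {"tx":0,"ty":0,"tz":-20,"ax":0,"ay":0,"az":0,"claw":52},
  {"tx":0,"ty":0,"tz":-40,"ax":0,"ay":0,"az":0,"claw":52},
  {"tx":0,"ty":-5,"tz":-55,"ax":0,"ay":0,"az":0,"claw":52},
  {"tx":1,"ty":-20,"tz":-60,"ax":0,"ay":0,"az":0,"claw":52},
  {"tx":2,"ty":-45,"tz":-60,"ax":0,"ay":0,"az":0,"claw":52},
  {"tx":4,"ty":-77,"tz":-60,"ax":0,"ay":0,"az":0,"claw":52},
  {"tx":6,"ty":-112,"tz":-60,"ax":0,"ay":0,"az":0,"claw":52},
  {"tx":8,"ty":-147,"tz":-60,"ax":0,"ay":0,"az":0,"claw":52},
  {"tx":10,"ty":-182,"tz":-60,"ax":0,"ay":0,"az":0,"claw":52},
  {"tx":12,"ty":-217,"tz":-60,"ax":0,"ay":0,"az":0,"claw":52},
  {"tx":14,"ty":-252,"tz":-60,"ax":0,"ay":0,"az":0,"claw":52},
])

```text
time_s: 30.25
tcp_pos: [0.4595, 0.0808, 0.0731]
ee_rot: [[-1.0, 0.001, -0.002], [0.001, 1.0, -0.001], [0.002, -0.001, -1.0]]
wrist_force: [1.9, 0.4, -3.1]
gripper_width: 0.677
gripper_force: 30.0
```

Call:
servo_tool([
  {"tx":2,"ty":-35,"tz":0,"ax":0,"ay":0,"az":0,"claw":52},
  {"tx":4,"ty":-70,"tz":0,"ax":0,"ay":0,"az":0,"claw":52},
  {"tx":6,"ty":-105,"tz":0,"ax":0,"ay":0,"az":0,"claw":52},
  {"tx":8,"ty":-140,"tz":0,"ax":0,"ay":0,"az":0,"claw":52},
  {"tx":10,"ty":-175,"tz":0,"ax":0,"ay":0,"az":0,"claw":52},
  {"tx":12,"ty":-208,"tz":0,"ax":0,"ay":0,"az":0,"claw":52},
  {"tx":14,"ty":-233,"tz":0,"ax":0,"ay":0,"az":0,"claw":52},
  {"tx":14,"ty":-249,"tz":0,"ax":0,"ay":0,"az":0,"claw":52},
  {"tx":14,"ty":-256,"tz":5,"ax":0,"ay":0,"az":0,"claw":52},
  {"tx":14,"ty":-256,"tz":18,"ax":0,"ay":0,"az":0,"claw":52},
  {"tx":14,"ty":-256,"tz":32,"ax":0,"ay":0,"az":0,"claw":52},
  {"tx":14,"ty":-256,"tz":40,"ax":0,"ay":0,"az":0,"claw":52},
])

```text
time_s: 31.25
tcp_pos: [0.4452, -0.1725, 0.032]
ee_rot: [[-1.0, 0.002, -0.004], [0.002, 1.0, 0.001], [0.004, 0.001, -1.0]]
wrist_force: [0.3, -1.0, -2.7]
gripper_width: 0.68
gripper_force: 30.0
```

Call:
servo_tool([
  {"tx":0,"ty":0,"tz":2,"ax":0,"ay":0,"az":0,"claw":52},
  {"tx":0,"ty":0,"tz":4,"ax":0,"ay":0,"az":0,"claw":52},
  {"tx":0,"ty":0,"tz":6,"ax":0,"ay":0,"az":0,"claw":52},
  {"tx":0,"ty":0,"tz":7,"ax":0,"ay":0,"az":0,"claw":52},
  {"tx":0,"ty":0,"tz":8,"ax":0,"ay":0,"az":0,"claw":52},
  {"tx":0,"ty":0,"tz":9,"ax":0,"ay":0,"az":0,"claw":52},
  {"tx":0,"ty":0,"tz":9,"ax":0,"ay":0,"az":0,"claw":52},
  {"tx":0,"ty":0,"tz":9,"ax":0,"ay":0,"az":0,"claw":52},
])

```text
time_s: 31.92
tcp_pos: [0.4479, -0.1724, 0.0258]
ee_rot: [[-1.0, -0.0, 0.001], [-0.0, 1.0, -0.0], [-0.001, -0.0, -1.0]]
wrist_force: [-1.3, 2.1, 3.2]
gripper_width: 0.678
gripper_force: 30.0
```

Contact is felt, so I'll release, rise and back off for a final look.

Call:
servo_tool([
  {"tx":0,"ty":0,"tz":0,"ax":0,"ay":0,"az":0,"claw":62},
  {"tx":0,"ty":0,"tz":0,"ax":0,"ay":0,"az":0,"claw":70},
  {"tx":0,"ty":0,"tz":0,"ax":0,"ay":0,"az":0,"claw":80},
  {"tx":0,"ty":0,"tz":0,"ax":0,"ay":0,"az":0,"claw":87},
  {"tx":0,"ty":0,"tz":0,"ax":0,"ay":0,"az":0,"claw":87},
  {"tx":0,"ty":0,"tz":-10,"ax":0,"ay":0,"az":0,"claw":87},
  {"tx":0,"ty":0,"tz":-30,"ax":0,"ay":0,"az":0,"claw":87},
  {"tx":0,"ty":0,"tz":-60,"ax":0,"ay":0,"az":0,"claw":87},
  {"tx":0,"ty":0,"tz":-100,"ax":0,"ay":0,"az":0,"claw":87},
  {"tx":0,"ty":0,"tz":-140,"ax":0,"ay":0,"az":0,"claw":87},
  {"tx":0,"ty":0,"tz":-180,"ax":0,"ay":0,"az":0,"claw":87},
  {"tx":0,"ty":0,"tz":-220,"ax":0,"ay":0,"az":0,"claw":87},
])

```text
time_s: 32.92
tcp_pos: [0.4469, -0.1726, 0.2471]
ee_rot: [[-1.0, 0.0, 0.0], [0.0, 1.0, 0.0], [-0.0, 0.0, -1.0]]
wrist_force: [1.4, -0.1, -0.1]
gripper_width: 0.999
gripper_force: 0.0
```

Call:
servo_tool([
  {"tx":-20,"ty":-10,"tz":-20,"ax":0,"ay":0,"az":0,"claw":87},
  {"tx":-55,"ty":-25,"tz":-35,"ax":0,"ay":0,"az":0,"claw":87},
  {"tx":-90,"ty":-40,"tz":-50,"ax":0,"ay":0,"az":0,"claw":87},
  {"tx":-115,"ty":-55,"tz":-60,"ax":0,"ay":0,"az":0,"claw":87},
  {"tx":-125,"ty":-60,"tz":-60,"ax":0,"ay":0,"az":0,"claw":87},
  {"tx":-125,"ty":-60,"tz":-60,"ax":0,"ay":0,"az":0,"claw":87},
  {"tx":-125,"ty":-60,"tz":-60,"ax":0,"ay":0,"az":0,"claw":87},
  {"tx":-125,"ty":-60,"tz":-60,"ax":0,"ay":0,"az":0,"claw":87},
])

```text
time_s: 33.58
tcp_pos: [0.5716, -0.2323, 0.3044]
ee_rot: [[-1.0, 0.0, -0.002], [0.0, 1.0, 0.0], [0.002, 0.0, -1.0]]
wrist_force: [-1.1, 0.6, 0.2]
gripper_width: 0.994
gripper_force: 0.0
```

Run:
```python
from h import *
im,M=look('w8',[0.051,0.096,0.011])
s=capture('scene')
cv2.imwrite('pics/w8c.png',np.hstack([im[:300,100:500],s[60:360,60:460]]))
for n in('handpiece','dish'):print(n,loc(n,'scene'))
```

```text
33.6333 [ 0.5715 -0.2322  0.3049] [[-1.0, -0.0, -0.001], [-0.0, 1.0, 0.0], [0.001, 0.0, -1.0]]
green 2423 [385.3 213.8] [353 181  61  64] [array([ 0.583 , -0.1654]), array([ 0.5742, -0.1728]), array([ 0.5907, -0.1589])]
blue 2473 [252.8 218.3] [224 185  62  65] [array([ 0.5874, -0.2952]), array([ 0.5782, -0.2885]), array([ 0.5956, -0.3012])]
yellow 6836 [470.8 410.7] [280 396 360  25] [array([ 0.8052, -0.0614]), array([ 0.7724, -0.08  ]), array([ 0.8343, -0.0448])]
yellow 5984 [378.3  70.5] [336  26  85  91] [array([ 0.4519, -0.1772]), array([ 0.4574, -0.1832]), array([ 0.4471, -0.1718])]
yellow 1721 [ 69.1 344.6] [ 52 306  44  78] [array([ 0.724 , -0.4955]), array([ 0.7   , -0.4671]), array([ 0.7454, -0.5207])]
red 5881 [244.6  75.6] [203  31  85  90] [array([ 0.4562, -0.2977]), array([ 0.4612, -0.2907]), array([ 0.4518, -0.3039])]
handpiece [(array([0.507 , 0.2023, 0.0138]), 0.66)]
dish [(array([0.7035, 0.0985, 0.0269]), 0.93)]
```

View pics/w8c.png

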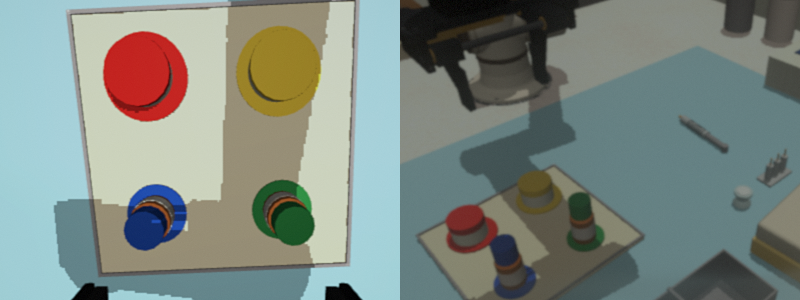

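All four items stand upright on their own mats: red (145,75), yellow (278,70), blue (157,215) and green (283,210) in the left half of the picture. The handpiece and dish have not moved. I'm handing in.

```bash
python3 -c "
from station import *
print(finish_job())"
```

```text
the job is handed in; nothing more can be done
None
```

Job handed in at about 34 s: both bottles, then both tubs, stand upright on the mats of their own colour in the final camera check, and the handpiece and dish have not moved; the judge returned no verdict.

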